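# Mirror the painter's row of supplies

## Task

Set up this row of painting supplies for a left-handed painter: move the jar, the bottle, the tin and the cup from their cork pads on the plank rack into the empty four-bay tray, one to a bay, in mirrored order as seen from the robot: what stands leftmost on the plank goes into the rightmost bay, second from the left into second from the right, and so on. Stand each upright flat on the floor of its bay, set it down rather than dropping it, knock none of them over, and let go of everything.

Things in the scene. Friction and masses are not known exactly. Their poses are not given: they have to be found in the camera images.
- jar: Squat round paint jar, all white with a screw lid, 54 mm in diameter (lid 55 mm, from 46 mm up), 62 mm tall, about 0.2 kg, closed. Origin: centre of its underside; z up.
- bottle: Slim round amber ink bottle, 36 mm in diameter up to 68 mm, then a shoulder and a black cap 18 mm in diameter, 95 mm tall in all, about 0.1 kg. Origin: centre of its underside; z up.
- tin: Rectangular bare-steel solvent tin, 34 mm (its x) by 50 mm (its y), 74 mm tall, with a small screw cap 16 mm wide up to 84 mm, off-centre by 12 mm to its +y, about 0.18 kg. It stands within 0.25 rad of square to the rack, x across the row. Origin: centre of its underside; z up.
- cup: Open aluminium water cup, round, 46 mm in diameter at the foot and 54 mm at the rim, 70 mm tall, wall 3 mm, about 0.09 kg, empty. Origin: centre of its underside; z up.
- pad_jar: Large round cork pad, 72 mm in diameter. Fixed to the plank rack, under the jar at the start and stays visible after it is gone; 4 mm thick. Origin: centre of its underside, 20 mm above the table; its x and y run as the rack's.
- pad_bottle: Small round cork pad, 54 mm in diameter. Fixed to the plank rack, under the bottle at the start and stays visible after it is gone; 4 mm thick. Origin: centre of its underside, 20 mm above the table; its x and y run as the rack's.
- pad_tin: Oblong cork pad, 50 mm (x) by 66 mm (y). Fixed to the plank rack, under the tin at the start and stays visible after it is gone; 4 mm thick. Origin: centre of its underside, 20 mm above the table; its x and y run as the rack's.
- pad_cup: Square cork pad, 66 mm by 66 mm. Fixed to the plank rack, under the cup at the start and stays visible after it is gone; 4 mm thick. Origin: centre of its underside, 20 mm above the table; its x and y run as the rack's.
- plank_rack: Fixed dark-brown wooden plank on battens, 320 mm (y) by 90 mm (x), with four cork pads in a row at y = -117, -39, +39, +117 mm in its frame, in an order that changes; pad tops, where the supplies stand, 24 mm above the table. Left or right of the robot's midline. Origin: centre of underside, on the table; x points away from the robot, y to the robot's left, within 0.4 rad.
- bay_tray: Fixed pale wooden tray, 320 mm (y) by 96 mm (x), empty, four bays in a row at y = -117 (rightmost seen from the robot), -39, +39, +117 mm in its frame, each 84 mm (x) by 71 mm (y) inside; bay floor 10 mm, walls and dividers 20 mm above the table. On the other side from the plank. Origin: centre of underside, on the table; x points away from the robot, y to its left, within 0.4 rad.
There are look-alikes about, which are no part of the job. Leave any purple look-alike of the jar alone. What is shaped like the tin but yellow is not meant.

How it is judged:
By the outcome, as a careful person would: the job done as asked, in the order asked, and still so for the second after the job is handed in, with the robot touching nothing.
It also fails if it takes over 126 s, if anything falls off the work surface, if the arm or the gripper's body presses on something with over 40 N, if the wrist force passes 120 N, or if a joint passes its speed limit or range.

## Robot

A 6-joint arm with a two-finger parallel gripper is mounted at the origin on the work surface. World frame = base frame: x ahead of the robot, y to its left, z up, the work surface at z = 0. Lengths are in m, angles in rad, forces in N, time in s.
With the tool pointing down it reaches from about 0.25 to 0.775 m from the base axis. Payload 8.9 kg.
Tool frame: the origin (TCP) lies at the centre of the arm's flange, where the gripper is bolted on; the fingertips stand 173 mm ahead of it and the grasp point (between the pads) lies 155 mm ahead of it; z points along the fingers, y is the line along which they close (so a half turn about z gives the same grasp; the last joint's range is limited). The gripper opens to 85 mm and grips with 20 to 120 N. Pads are 22 mm wide; open, the fingers measure 114 mm over their backs; the gripper's body (76 mm by 85 mm) begins 54 mm behind the grasp point. The pads swing forward as they close: fully open they stand 13 mm farther back than shut.
Start: joints at [1.05, 0.291, -0.153, 1.127, 0, 1.431], TCP at [0.196, 0.487, 0.405] pointing down, gripper open.
Joint ranges: [-2.52, 2.52], [-0.91, 1.74], [-1.3, 1.37], [-1.96, 2.02], [-1.52, 1.47], [-3.14, 3.14]. Speed limits (rad/s): [2.22, 2.22, 2.79, 3.14, 3.14, 3.14].

## Interface

Orientations are given as a unit quaternion [w, x, y, z].
In Python, from plant import state, imaging, ticket gives the robot as it stands. The module is installed in compiled form; this text tells all that it offers.
- The arm moves only by the tool arm_command, never from a script. Its argument "plan" is a list of rows, each an object with "gripper": the finger opening in m, from 0 to 0.0854; "slide": the shift along the tool's x, y, z in shares of 0.8 m (1.0 is 0.8 m), a list of three; "dr": the turn, a rotation vector about the tool's x, y, z in parts of the range, where 1.0 means pi rad, a list of three. In form: [{"gripper": gripper, "slide": [x, y, z], "dr": [wx, wy, wz]}, ...]. A call has exactly 8 rows; each row is the pose to reach, as a shift and turn from the pose commanded when the call began, along the tool's axes at that moment; what a row does not reach only later rows make up. A row lasts 1/10 s, in which the tool goes at most 50 mm and 8.59 degrees, less where a joint would pass 70% of its speed; a pose out of reach is approached as far as the arm can. A call with a gripper value outside its range is refused whole. The fingers move at their own pace and stop on an object; the grip force is fixed at half the most. Time passes only in rows, so rows that repeat a pose let the fingers close, or fill a call up. It gives the time, the measured TCP pose, the force, the opening and the grip force at its end, in the units of the state.
- state(): the state, without advancing time (a new reading comes with each control period).
- imaging.grab_frame(name): name is "scene" or "top" or "wrist"; returns the picture (384x512x3 uint8, red, green, blue); there is no depth.
- imaging.calibration(name): a dict with "mtx" (3x3 intrinsics, pixels), "view" (4x4, takes a point from world to camera coordinates); the wrist camera has in their place "mount" (4x4, takes a point from camera to tool coordinates, whose origin is the TCP and whose axes are the flange's). Camera axes: x right, y down, z forward; pixel columns grow to the right and rows downward; lengths in m; the calibration is good to about 2 mm. A picture is of the moment at which its call begins: read the wrist's pose just before it. calibration takes no time and is no camera call.
- ticket.hand_in(): hands the job in; it is judged then, once.
The state is a dict: "t": time; "joints": joint angles; "dq": joint speeds; "effort": joint torques, N m; "tool_pos": TCP position; "orientation": TCP orientation; "wrist_force": force on the tool from outside, world axes, zero at the start; "wrist_torque": the same for the moment, N m; "finger_gap": opening from 0.0 (shut) to 1.0 (fully open); "grasp_force": force on a finger pad.
Only numpy, scipy, OpenCV 4.12 (cv2) and the standard library are available. Lean on these libraries where they do the work, as an engineer would, in place of code of your own. Each camera call takes 0.05 s, during which the arm holds its last target. There are 200 camera calls.

## Working session

There is one attempt and no reset: what is moved stays moved. The work goes in short steps, Python scripts to look and compute and a tool call to move; the robot and the scene stay as the last step left them, time stands still between calls to the robot, and variables do not carry over. Pictures are saved under pics/ and viewed, at most 14 in all, crops included, and the job is handed in when it is done.

Besides the shell and the picture viewer there is one more tool, called after "Call:" as a command line: name --argument value ..., lists and objects as JSON in quotes. arm_command: Moves the arm, as the interface text tells. Its arguments: {"type":"object","properties":{"plan":{"type":"array"}},"required":["plan"]}

```bash
mkdir -p pics
python3 - <<'E'
from plant import state, imaging
import cv2, numpy as np
s=state(); print({k:np.round(v,3).tolist() for k,v in s.items()})
for n in ("scene","top"):
    c=imaging.calibration(n); print(n,np.round(c['mtx'],1).tolist(),np.round(c['view'],3).tolist())
    im=imaging.grab_frame(n); cv2.imwrite(f'pics/{n}0.png',im[:,:,::-1])
print(np.round(imaging.calibration('wrist')['mount'],3).tolist())
E
```

```text
{'t': 0.0, 'joints': [1.05, 0.291, -0.154, 1.127, 0.0, 1.431], 'dq': [0.002, 0.001, -0.0, 0.0, 0.001, -0.001], 'effort': [0.002, -53.715, 33.137, 0.016, -0.0, 0.0], 'tool_pos': [0.196, 0.487, 0.404], 'orientation': [-0.0, 0.19, 0.982, -0.001], 'wrist_force': [-0.25, 0.469, -0.315], 'wrist_torque': [-0.032, 0.034, -0.018], 'grasp_force': 0.0, 'finger_gap': 1.004}
scene [[385.7, 0.0, 254.9], [0.0, 385.7, 187.7], [0.0, 0.0, 1.0]] [[-0.243, 0.97, -0.022, 0.126], [0.653, 0.147, -0.743, -0.278], [-0.717, -0.195, -0.669, 1.245], [0.0, 0.0, 0.0, 1.0]]
top [[368.2, 0.0, 258.9], [0.0, 368.2, 185.4], [0.0, 0.0, 1.0]] [[0.019, -1.0, -0.012, 0.009], [-0.993, -0.017, -0.115, 0.488], [0.115, 0.014, -0.993, 0.858], [0.0, 0.0, 0.0, 1.0]]
[[-0.0, -0.948, -0.318, 0.08], [1.0, -0.001, 0.002, -0.0], [-0.002, -0.318, 0.948, 0.03], [0.0, 0.0, 0.0, 1.0]]
```

View pics/top0.png

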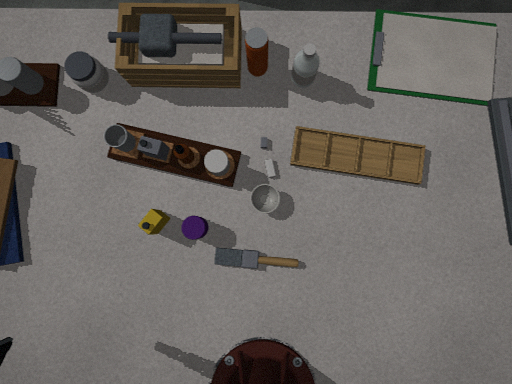

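View pics/scene0.png

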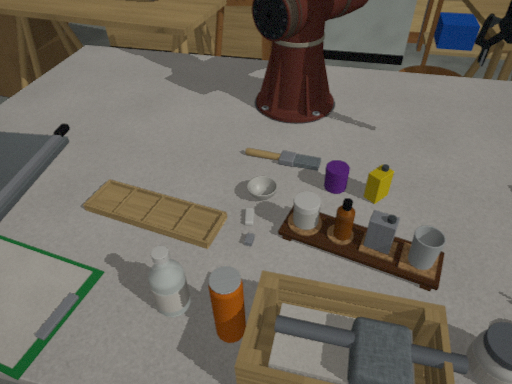

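Top view: on the plank (cols 108–242, rows 125–185), left to right, stand the cup (116,137), tin (152,148), bottle (183,152) and jar (217,163). The empty tray is at cols 291–425, rows 128–182. The look-alikes, yellow tin (152,222), purple jar (194,228) and bowl (265,198), are off the plank. So the cup goes to the rightmost bay, the tin next, then the bottle, and the jar to the leftmost.

```bash
cat > h.py <<'E'
import numpy as np, cv2
from plant import state, imaging
from scipy.spatial.transform import Rotation as R
def cam(n, s=None):
    c=imaging.calibration(n); K=c['mtx']
    if n!='wrist': return K, np.linalg.inv(c['view'])
    s=s or state(); T=np.eye(4); w,x,y,z=s['orientation']
    T[:3,:3]=R.from_quat([x,y,z,w]).as_matrix(); T[:3,3]=s['tool_pos']
    return K, T@c['mount']
def ray(C,uv,z):
    K,M=C; uv=np.atleast_2d(uv).astype(float)
    d=np.c_[uv,np.ones(len(uv))]@np.linalg.inv(K).T@M[:3,:3].T; o=M[:3,3]
    return o+d*((z-o[2])/d[:,2:])
def proj(C,P):
    K,M=C; V=np.linalg.inv(M); q=(np.atleast_2d(P)@V[:3,:3].T+V[:3,3])@K.T
    return q[:,:2]/q[:,2:]
def rect(pts):
    (c,(w,h),a)=cv2.minAreaRect((pts[:,:2]*1000).astype(np.float32))
    if w<h: w,h,a=h,w,a+90
    return np.round(c,1),round(w,1),round(h,1),round((a-90+90)%180-90,2)  # yaw of short axis
def big(m):
    n,l,st,ce=cv2.connectedComponentsWithStats(m.astype(np.uint8)); i=1+np.argmax(st[1:,4]); return (l==i).astype(np.uint8)
E
python3 - <<'E'
from h import *
im=cv2.imread('pics/top0.png'); C=cam('top'); hsv=cv2.cvtColor(im,cv2.COLOR_BGR2HSV)
def roi(m,x0,y0,x1,y1):
    o=np.zeros_like(m,dtype=np.uint8); o[y0:y1,x0:x1]=m[y0:y1,x0:x1]; return o
H,S,V=[hsv[...,i].astype(int) for i in range(3)]
tray=big(roi((S>60)&(H>8)&(H<30),280,115,440,195))
p=cv2.findContours(tray,0,1)[0][0].reshape(-1,2); print('tray',rect(ray(C,p,.02)))
pl=big(cv2.morphologyEx(roi(((S>70)&(H<30))|(V<50),100,115,250,192),cv2.MORPH_CLOSE,np.ones((5,5))))
p=max(cv2.findContours(pl,0,1)[0],key=len).reshape(-1,2); print('plank',rect(ray(C,p,.02)))
o=im.copy(); o[tray>0,2]=255; o[pl>0,1]=255
a=cv2.resize(im[110:200,95:255],None,fx=5,fy=5,interpolation=cv2.INTER_CUBIC)
cv2.imwrite('pics/a.png',a)
b=cv2.resize(o[110:200,95:435],None,fx=2.3,fy=2.3)
sc=cv2.imread('pics/scene0.png'); c=cv2.resize(sc[180:300,270:460],None,fx=3,fy=3,interpolation=cv2.INTER_CUBIC)
w=np.zeros((b.shape[0]+c.shape[0],b.shape[1],3),np.uint8); w[:b.shape[0]]=b; w[b.shape[0]:,:c.shape[1]]=c
cv2.imwrite('pics/b.png',w)
E
```

```text
tray (array([ 567.8, -221.8]), 321.0, 99.2, -7.94)
plank (array([563.8, 237.9]), 338.5, 91.2, -12.44)
```

View pics/a.png

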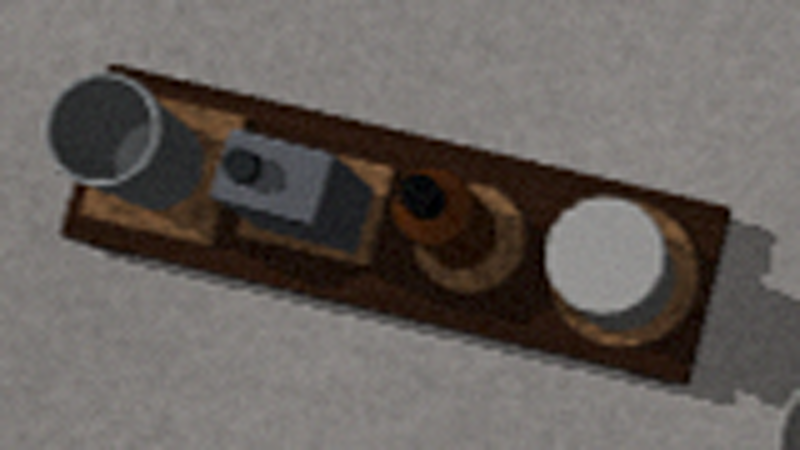

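View pics/b.png

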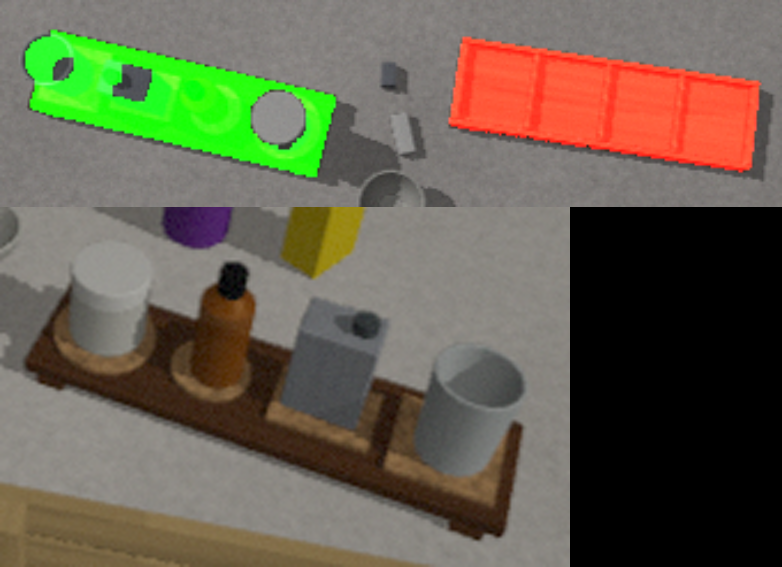

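Confirmed: the white jar, amber bottle, grey steel tin and aluminium cup stand on the cork pads. The purple jar and yellow tin are off the plank. I read these points in crop a (×5, origin 95,110): cup rim centre (104,129), tin top corners (235,132), (335,152), (318,223), (213,193), bottle cap (422,197), jar lid (605,255).

Run:
```python
from h import *
C=cam('top'); f=lambda p:(np.atleast_2d(p)+.5)/5-.5+[95,110]
pc=ray(C,f([(112,66),(728,208),(690,383),(65,235)]),.02)[:,:2]; print('plank',pc.mean(0).round(4),rect(np.c_[pc,pc[:,:1]*0]))
yaw=np.arctan2(*(pc[[0,3]].mean(0)-pc[[1,2]].mean(0))[::-1])-np.pi/2
y=np.array([-np.sin(yaw),np.cos(yaw)]); print('yaw',np.degrees(yaw))
for k,n in zip((117,39,-39,-117),('cup','tin','bottle','jar')): print('pad',n,(pc.mean(0)+y*k/1000).round(4))
t=ray(C,f([(235,132),(335,152),(318,223),(213,193)]),.098); print('tin',t.mean(0).round(4),rect(t))
for n,p,z in(('cup',(104,129),.094),('bottle',(422,197),.119),('jar',(605,255),.086)): print(n,ray(C,f(p),z).round(4))
e=ray(C,f([(104-57,129),(104+57,129)]),.094); print('cup dia',np.ptp(e[:,1]))
e=ray(C,f([(545,255),(665,255)]),.086); print('jar dia',np.ptp(e[:,1]))
# cross-check scene
Cs=cam('scene'); g=lambda p:(np.atleast_2d(p)+.5)/3-.5+[270,180]
for n,p,z in(('cup',(477,375-207+207-207),.094),('bottle',(234,274-207),.119),('jar',(112,270-207),.086)): print('scene',n,ray(Cs,g(p),z).round(4))
s=state();print(np.degrees(R.from_quat(np.roll(s['orientation'],-1)).as_euler('xyz')),np.array(s['tool_pos']))
M=R.from_quat(np.roll(s['orientation'],-1)).as_matrix();print(M.round(3))
```

```text
plank [0.5624 0.2281] (array([562.2, 227.8]), 318.3, 88.4, -12.25)
yaw -12.314521212992968
pad cup [0.5874 0.3425]
pad tin [0.5707 0.2663]
pad bottle [0.5541 0.19  ]
pad jar [0.5375 0.1138]
tin [0.5676 0.2645 0.098 ] (array([568.3, 263.8]), 49.8, 33.1, -15.07)
cup [[0.5885 0.345  0.094 ]]
bottle [[0.554  0.1927 0.119 ]]
jar [[0.5356 0.1161 0.086 ]]
cup dia 0.05208514021393623
jar dia 0.05455145330211769
scene cup [[0.5873 0.3427 0.094 ]]
scene bottle [[0.5584 0.1937 0.119 ]]
scene jar [[0.5373 0.1159 0.086 ]]
[-1.79934353e+02 -8.38596884e-03  1.58123564e+02] [0.19550407 0.48702878 0.40419826]
[[-0.928  0.373 -0.001]
 [ 0.373  0.928 -0.001]
 [ 0.    -0.001 -1.   ]]
```

```bash
cat > go.py <<'E'
# go.py x y zgrasp yaw : slide (mm) and dr (deg) from the present pose
import sys; from h import *
x,y,z,a=map(float,sys.argv[1:5]); s=state(); M=R.from_quat(np.roll(s['orientation'],-1))
a=np.radians(a); Y=np.array([np.cos(a),np.sin(a),0]); Z=np.array([0,0,-1.]); X=np.cross(Y,Z)
G=R.from_matrix(np.c_[X,Y,Z]); p=np.array([x,y,z+.155])
print('slide mm',(M.inv().apply(p-s['tool_pos'])*1000).round(1),'dr',(M.inv()*G).as_rotvec(True).round(2))
print('pos',np.round(s['tool_pos'],4),'t',round(s['t'],2),'gap',round(s['finger_gap'],3),'gf',round(s['grasp_force'],1),'F',np.round(s['wrist_force'],1))
E
python3 go.py .5365 .116 .205 -12.3
```

```text
slide mm [-454.7 -217.2   44.4] dr [-6.000e-02  4.000e-02  8.042e+01]
pos [0.1955 0.487  0.4042] t 0.1 gap 1.0 gf 0.0 F [-0.7 -0.2 -0.5]
```

Units first: shifts go in shares of 0.8 m and turns go in shares of pi rad. So -0.455 m is -0.5688, -0.217 m is -0.2713, 80.4 degrees is 0.4467.

Call:
arm_command --plan '[{"gripper":0.085,"slide":[-0.5688,-0.2713,0.055],"dr":[0,0,0.4467]},{"gripper":0.085,"slide":[-0.5688,-0.2713,0.055],"dr":[0,0,0.4467]},{"gripper":0.085,"slide":[-0.5688,-0.2713,0.055],"dr":[0,0,0.4467]},{"gripper":0.085,"slide":[-0.5688,-0.2713,0.055],"dr":[0,0,0.4467]},{"gripper":0.085,"slide":[-0.5688,-0.2713,0.055],"dr":[0,0,0.4467]},{"gripper":0.085,"slide":[-0.5688,-0.2713,0.055],"dr":[0,0,0.4467]},{"gripper":0.085,"slide":[-0.5688,-0.2713,0.055],"dr":[0,0,0.4467]},{"gripper":0.085,"slide":[-0.5688,-0.2713,0.055],"dr":[0,0,0.4467]}]'

```text
t: 0.9
tool_pos: [0.4664, 0.1922, 0.3696]
orientation: [-0.0, 0.713, 0.701, -0.0]
wrist_force: [0.0, 1.2, -0.1]
finger_gap: 0.996
grasp_force: 0.0
```

```bash
python3 go.py .5365 .116 .205 -12.3
```

```text
slide mm [-74.9  71.4   9.6] dr [-1.000e-02 -0.000e+00  1.131e+01]
pos [0.4664 0.1922 0.3696] t 0.9 gap 0.996 gf 0.0 F [ 0.   1.2 -0.1]
```

In the tool's units: -0.075 m is -0.0938, 0.071 m is 0.0888, 11.3 degrees is 0.0628.

Call:
arm_command --plan '[{"gripper":0.085,"slide":[-0.0938,0.0888,0.0125],"dr":[0,0,0.0628]},{"gripper":0.085,"slide":[-0.0938,0.0888,0.0125],"dr":[0,0,0.0628]},{"gripper":0.085,"slide":[-0.0938,0.0888,0.0125],"dr":[0,0,0.0628]},{"gripper":0.085,"slide":[-0.0938,0.0888,0.0125],"dr":[0,0,0.0628]},{"gripper":0.085,"slide":[-0.0938,0.0888,0.0125],"dr":[0,0,0.0628]},{"gripper":0.085,"slide":[-0.0938,0.0888,0.0125],"dr":[0,0,0.0628]},{"gripper":0.085,"slide":[-0.0938,0.0888,0.0125],"dr":[0,0,0.0628]},{"gripper":0.085,"slide":[-0.0938,0.0888,0.0125],"dr":[0,0,0.0628]}]'

```text
t: 1.7
tool_pos: [0.5352, 0.119, 0.3602]
orientation: [0.0, 0.776, 0.63, 0.0]
wrist_force: [0.0, -0.4, 0.8]
finger_gap: 0.998
grasp_force: 0.0
```

```bash
python3 go.py .5365 .116 .058 -12.3
python3 - <<'E'
from h import *
s=state(); im=imaging.grab_frame('wrist')[:,:,::-1].copy(); C=cam('wrist',s)
for P in ((.5365,.116,.086),(.5555,.193,.119),(.5685,.265,.098),(.588,.344,.094)):
    q=proj(C,P)[0].round().astype(int); print(q); cv2.drawMarker(im,tuple(map(int,q)),(0,0,255),0,12)
cv2.imwrite('pics/w1.png',im)
E
```

```text
slide mm [ -2.7   1.8 147.2] dr [ 0.02 -0.01  0.45]
pos [0.5352 0.119  0.3602] t 1.7 gap 0.998 gf 0.0 F [ 0.  -0.4  0.8]
[252 194]
[257  94]
[253 -28]
[ 259 -195]
```

View pics/w1.png

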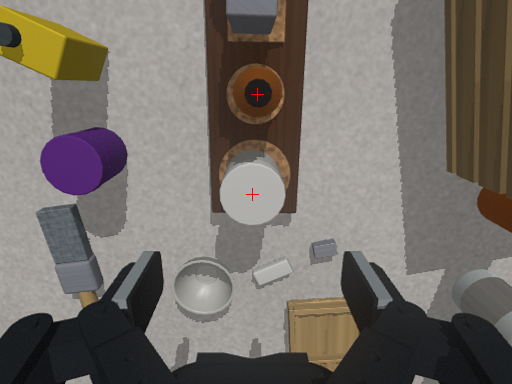

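The wrist view shows the projected marks on the jar lid (252,194) and the bottle cap (257,94), so the positions hold. I'll descend on the jar.

In the tool's units: 0.147 m is 0.1838, 0.135 m is 0.1688, 0.5 degrees is 0.0028.

Call:
arm_command --plan '[{"gripper":0.085,"slide":[-0.0038,0.0025,0.05],"dr":[0,0,0.0028]},{"gripper":0.085,"slide":[-0.0038,0.0025,0.1],"dr":[0,0,0.0028]},{"gripper":0.085,"slide":[-0.0038,0.0025,0.1375],"dr":[0,0,0.0028]},{"gripper":0.085,"slide":[-0.0038,0.0025,0.1688],"dr":[0,0,0.0028]},{"gripper":0.085,"slide":[-0.0038,0.0025,0.1838],"dr":[0,0,0.0028]},{"gripper":0.085,"slide":[-0.0038,0.0025,0.1838],"dr":[0,0,0.0028]},{"gripper":0.04,"slide":[-0.0038,0.0025,0.1838],"dr":[0,0,0.0028]},{"gripper":0.04,"slide":[-0.0038,0.0025,0.1838],"dr":[0,0,0.0028]}]'

```text
t: 2.55
tool_pos: [0.5376, 0.115, 0.2143]
orientation: [0.001, 0.779, 0.626, 0.001]
wrist_force: [-2.4, 1.2, 2.0]
finger_gap: 0.684
grasp_force: 1.1
```

Call:
arm_command --plan '[{"gripper":0.04,"slide":[0,0,0],"dr":[0,0,0]},{"gripper":0.04,"slide":[0,0,0],"dr":[0,0,0]},{"gripper":0.04,"slide":[0,0,0],"dr":[0,0,0]},{"gripper":0.04,"slide":[0,0,0],"dr":[0,0,0]},{"gripper":0.04,"slide":[0,0,0],"dr":[0,0,0]},{"gripper":0.04,"slide":[0,0,0],"dr":[0,0,0]},{"gripper":0.04,"slide":[0,0,0],"dr":[0,0,0]},{"gripper":0.04,"slide":[0,0,0],"dr":[0,0,0]}]'

```text
t: 3.35
tool_pos: [0.5374, 0.115, 0.2145]
orientation: [0.0, 0.779, 0.626, 0.001]
wrist_force: [-2.8, 1.2, 5.3]
finger_gap: 0.627
grasp_force: 61.7
```

```bash
python3 go.py .585 -.106 .1595 -7.9
```

```text
slide mm [-205.5   94.3 -100. ] dr [ 0.11 -0.04 -4.52]
pos [0.5374 0.115  0.2145] t 3.35 gap 0.627 gf 61.7 F [-2.8  1.2  5.3]
```

In the tool's units: -0.205 m is -0.2563, -0.18 m is -0.225, -4.5 degrees is -0.025.

Call:
arm_command --plan '[{"gripper":0.04,"slide":[0,0,-0.0375],"dr":[0,0,0]},{"gripper":0.04,"slide":[0,0,-0.0875],"dr":[0,0,0]},{"gripper":0.04,"slide":[-0.025,0.0125,-0.125],"dr":[0,0,0]},{"gripper":0.04,"slide":[-0.075,0.0338,-0.125],"dr":[0,0,-0.0056]},{"gripper":0.04,"slide":[-0.125,0.0563,-0.125],"dr":[0,0,-0.0111]},{"gripper":0.04,"slide":[-0.175,0.08,-0.125],"dr":[0,0,-0.0167]},{"gripper":0.04,"slide":[-0.225,0.1025,-0.125],"dr":[0,0,-0.0222]},{"gripper":0.04,"slide":[-0.2563,0.1175,-0.125],"dr":[0,0,-0.025]}]'

```text
t: 4.15
tool_pos: [0.585, -0.1085, 0.3139]
orientation: [0.001, 0.755, 0.656, 0.0]
wrist_force: [0.3, 0.4, -2.6]
finger_gap: 0.632
grasp_force: 64.2
```

```bash
python3 go.py .585 -.106 .0465 -7.9
python3 - <<'E'
from h import *
s=state(); im=imaging.grab_frame('wrist')[:,:,::-1].copy(); C=cam('wrist',s)
for k in (117,39,-39,-117):
    c=np.array([.569,-.2218])+k/1000*np.array([.138,.990])
    q=proj(C,[*c,.01])[0].round().astype(int); print(c.round(4),q); cv2.drawMarker(im,tuple(map(int,q)),(0,0,255),0,12)
cv2.imwrite('pics/w2.png',im)
E
```

```text
slide mm [  2.6  -0.6 112.4] dr [ 0.1   0.05 -0.1 ]
pos [ 0.585  -0.1085  0.3139] t 4.15 gap 0.632 gf 64.2 F [ 0.3  0.4 -2.6]
[ 0.5851 -0.106 ] [249 177]
[ 0.5744 -0.1832] [250 254]
[ 0.5636 -0.2604] [250 319]
[ 0.5529 -0.3376] [250 375]
```

View pics/w2.png

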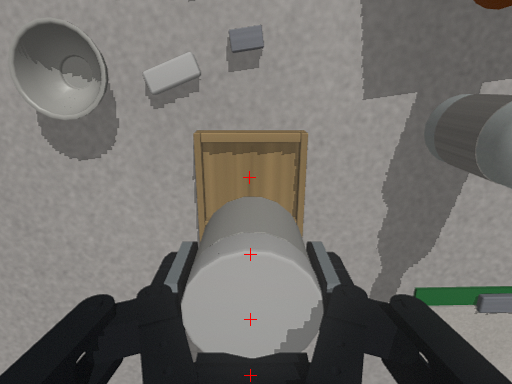

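The jar hangs over the leftmost bay (floor mark 249,177, bay sides at cols 204–299), centred. I'll lower it.

In the tool's units: 0.113 m is 0.1413, 0.112 m is 0.14.

Call:
arm_command --plan '[{"gripper":0.04,"slide":[0.0025,-0.0013,0.025],"dr":[0,0,0]},{"gripper":0.04,"slide":[0.0025,-0.0013,0.0625],"dr":[0,0,0]},{"gripper":0.04,"slide":[0.0025,-0.0013,0.1],"dr":[0,0,0]},{"gripper":0.04,"slide":[0.0025,-0.0013,0.125],"dr":[0,0,0]},{"gripper":0.04,"slide":[0.0025,-0.0013,0.135],"dr":[0,0,0]},{"gripper":0.04,"slide":[0.0025,-0.0013,0.1388],"dr":[0,0,0]},{"gripper":0.04,"slide":[0.0025,-0.0013,0.14],"dr":[0,0,0]},{"gripper":0.04,"slide":[0.0025,-0.0013,0.1413],"dr":[0,0,0]}]'

```text
t: 5.0
tool_pos: [0.5845, -0.1035, 0.2012]
orientation: [0.001, 0.754, 0.657, 0.001]
wrist_force: [0.8, -0.5, -2.8]
finger_gap: 0.623
grasp_force: 64.2
```

In the tool's units: 0.001 m is 0.0013, 0.0009 m is 0.0011.

Call:
arm_command --plan '[{"gripper":0.04,"slide":[0,0,0],"dr":[0,0,0]},{"gripper":0.04,"slide":[0,0,0.0004],"dr":[0,0,0]},{"gripper":0.04,"slide":[0,0,0.0006],"dr":[0,0,0]},{"gripper":0.04,"slide":[0,0,0.0009],"dr":[0,0,0]},{"gripper":0.04,"slide":[0,0,0.0011],"dr":[0,0,0]},{"gripper":0.04,"slide":[0,0,0.0013],"dr":[0,0,0]},{"gripper":0.04,"slide":[0,0,0.0013],"dr":[0,0,0]},{"gripper":0.04,"slide":[0,0,0.0013],"dr":[0,0,0]}]'

```text
t: 5.8
tool_pos: [0.5843, -0.1035, 0.2006]
orientation: [0.001, 0.754, 0.657, 0.0]
wrist_force: [-3.3, 1.2, 12.6]
finger_gap: 0.625
grasp_force: 64.8
```

Contact is felt at 12.6 N, at the predicted height. I'll release and rise.

In the tool's units: -0.15 m is -0.1875, -0.11 m is -0.1375.

Call:
arm_command --plan '[{"gripper":0.06,"slide":[0,0,0],"dr":[0,0,0]},{"gripper":0.085,"slide":[0,0,0],"dr":[0,0,0]},{"gripper":0.085,"slide":[0,0,0],"dr":[0,0,0]},{"gripper":0.085,"slide":[0,0,0],"dr":[0,0,0]},{"gripper":0.085,"slide":[0,0,-0.025],"dr":[0,0,0]},{"gripper":0.085,"slide":[0,0,-0.075],"dr":[0,0,0]},{"gripper":0.085,"slide":[0,0,-0.1375],"dr":[0,0,0]},{"gripper":0.085,"slide":[0,0,-0.1875],"dr":[0,0,0]}]'

```text
t: 6.6
tool_pos: [0.5839, -0.1034, 0.3513]
orientation: [0.0, 0.754, 0.657, 0.0]
wrist_force: [1.2, -0.6, -0.4]
finger_gap: 0.997
grasp_force: 0.0
```

```bash
python3 go.py .5555 .193 .205 -12.3
```

```text
slide mm [289.7 -69.1  -8.8] dr [0.06 0.01 4.37]
pos [ 0.5839 -0.1034  0.3513] t 6.6 gap 0.997 gf 0.0 F [ 1.2 -0.6 -0.4]
```

In the tool's units: 0.29 m is 0.3625, -0.069 m is -0.0863, 4.4 degrees is 0.0244.

Call:
arm_command --plan '[{"gripper":0.085,"slide":[0.3625,-0.0863,-0.0113],"dr":[0,0,0.0244]},{"gripper":0.085,"slide":[0.3625,-0.0863,-0.0113],"dr":[0,0,0.0244]},{"gripper":0.085,"slide":[0.3625,-0.0863,-0.0113],"dr":[0,0,0.0244]},{"gripper":0.085,"slide":[0.3625,-0.0863,-0.0113],"dr":[0,0,0.0244]},{"gripper":0.085,"slide":[0.3625,-0.0863,-0.0113],"dr":[0,0,0.0244]},{"gripper":0.085,"slide":[0.3625,-0.0863,-0.0113],"dr":[0,0,0.0244]},{"gripper":0.085,"slide":[0.3625,-0.0863,-0.0113],"dr":[0,0,0.0244]},{"gripper":0.085,"slide":[0.3625,-0.0863,-0.0113],"dr":[0,0,0.0244]}]'

```text
t: 7.4
tool_pos: [0.5553, 0.1945, 0.3577]
orientation: [0.0, 0.778, 0.628, -0.0]
wrist_force: [0.1, -0.0, 0.3]
finger_gap: 0.995
grasp_force: 0.0
```

```bash
python3 go.py .5555 .193 .070 -12.3
```

```text
slide mm [ -1.3   0.5 132.7] dr [-0.    0.02  0.12]
pos [0.5553 0.1945 0.3577] t 7.4 gap 0.995 gf 0.0 F [ 0.1 -0.   0.3]
```

In the tool's units: 0.13 m is 0.1625, 0.12 m is 0.15.

Call:
arm_command --plan '[{"gripper":0.085,"slide":[-0.0013,0,0.05],"dr":[0,0,0]},{"gripper":0.085,"slide":[-0.0013,0,0.0938],"dr":[0,0,0]},{"gripper":0.085,"slide":[-0.0013,0,0.125],"dr":[0,0,0]},{"gripper":0.085,"slide":[-0.0013,0,0.15],"dr":[0,0,0]},{"gripper":0.085,"slide":[-0.0013,0,0.1625],"dr":[0,0,0]},{"gripper":0.085,"slide":[-0.0013,0,0.1625],"dr":[0,0,0]},{"gripper":0.025,"slide":[-0.0013,0,0.1625],"dr":[0,0,0]},{"gripper":0.025,"slide":[-0.0013,0,0.1625],"dr":[0,0,0]}]'

```text
t: 8.2
tool_pos: [0.556, 0.1922, 0.2292]
orientation: [0.0, 0.779, 0.627, 0.001]
wrist_force: [0.5, 0.3, 0.2]
finger_gap: 0.685
grasp_force: 0.0
```

Call:
arm_command --plan '[{"gripper":0.025,"slide":[0,0,0],"dr":[0,0,0]},{"gripper":0.025,"slide":[0,0,0],"dr":[0,0,0]},{"gripper":0.025,"slide":[0,0,0],"dr":[0,0,0]},{"gripper":0.025,"slide":[0,0,0],"dr":[0,0,0]},{"gripper":0.025,"slide":[0,0,0],"dr":[0,0,0]},{"gripper":0.025,"slide":[0,0,0],"dr":[0,0,0]},{"gripper":0.025,"slide":[0,0,0],"dr":[0,0,0]},{"gripper":0.025,"slide":[0,0,0],"dr":[0,0,0]}]'

```text
t: 9.0
tool_pos: [0.5557, 0.1925, 0.229]
orientation: [0.0, 0.779, 0.627, 0.001]
wrist_force: [-1.2, -0.6, 5.5]
finger_gap: 0.408
grasp_force: 59.3
```

```bash
python3 go.py .574 -.183 .172 -7.9
```

```text
slide mm [-362.9   98.2  -98. ] dr [ 0.08 -0.02 -4.42]
pos [0.5557 0.1925 0.229 ] t 9.0 gap 0.408 gf 59.3 F [-1.2 -0.6  5.5]
```

In the tool's units: -0.245 m is -0.3063, -0.02 m is -0.025, -4.4 degrees is -0.0244.

Call:
arm_command --plan '[{"gripper":0.025,"slide":[0,0,-0.0375],"dr":[0,0,0]},{"gripper":0.025,"slide":[0,0,-0.0875],"dr":[0,0,0]},{"gripper":0.025,"slide":[-0.025,0.0063,-0.125],"dr":[0,0,0]},{"gripper":0.025,"slide":[-0.0813,0.0225,-0.125],"dr":[0,0,-0.0056]},{"gripper":0.025,"slide":[-0.1375,0.0375,-0.125],"dr":[0,0,-0.0111]},{"gripper":0.025,"slide":[-0.1938,0.0525,-0.125],"dr":[0,0,-0.0167]},{"gripper":0.025,"slide":[-0.25,0.0675,-0.125],"dr":[0,0,-0.0222]},{"gripper":0.025,"slide":[-0.3063,0.0825,-0.125],"dr":[0,0,-0.0244]}]'

```text
t: 9.8
tool_pos: [0.5673, -0.0628, 0.3285]
orientation: [0.0, 0.754, 0.657, 0.0]
wrist_force: [0.2, 0.1, -1.3]
finger_gap: 0.405
grasp_force: 59.9
```

```bash
python3 go.py .574 -.183 .172 -7.9
```

```text
slide mm [-118.1   23.1    1.5] dr [0.05 0.   0.03]
pos [ 0.5673 -0.0628  0.3285] t 9.8 gap 0.405 gf 59.9 F [ 0.2  0.1 -1.3]
```

In the tool's units: -0.117 m is -0.1463, 0.03 m is 0.0375.

Call:
arm_command --plan '[{"gripper":0.025,"slide":[-0.05,0.01,0],"dr":[0,0,0]},{"gripper":0.025,"slide":[-0.1,0.02,0],"dr":[0,0,0]},{"gripper":0.025,"slide":[-0.135,0.0263,0],"dr":[0,0,0]},{"gripper":0.025,"slide":[-0.1463,0.0288,0.0125],"dr":[0,0,0]},{"gripper":0.025,"slide":[-0.1463,0.0288,0.0375],"dr":[0,0,0]},{"gripper":0.025,"slide":[-0.1463,0.0288,0.075],"dr":[0,0,0]},{"gripper":0.025,"slide":[-0.1463,0.0288,0.1063],"dr":[0,0,0]},{"gripper":0.025,"slide":[-0.1463,0.0288,0.125],"dr":[0,0,0]}]'

```text
t: 10.6
tool_pos: [0.5733, -0.1789, 0.2256]
orientation: [-0.001, 0.754, 0.657, -0.0]
wrist_force: [0.1, 0.2, -0.4]
finger_gap: 0.409
grasp_force: 59.9
```

```bash
python3 go.py .574 -.183 .060 -7.9
```

```text
slide mm [-4.   1.3 10.6] dr [-0.16 -0.06  0.01]
pos [ 0.5733 -0.1789  0.2256] t 10.6 gap 0.409 gf 59.9 F [ 0.1  0.2 -0.4]
```

In the tool's units: 0.01 m is 0.0125, -0.003 m is -0.0038.

Call:
arm_command --plan '[{"gripper":0.025,"slide":[-0.0025,0.0013,0.0025],"dr":[0,0,0]},{"gripper":0.025,"slide":[-0.0038,0.0013,0.005],"dr":[0,0,0]},{"gripper":0.025,"slide":[-0.0038,0.0013,0.0075],"dr":[0,0,0]},{"gripper":0.025,"slide":[-0.0038,0.0013,0.01],"dr":[0,0,0]},{"gripper":0.025,"slide":[-0.0038,0.0013,0.0113],"dr":[0,0,0]},{"gripper":0.025,"slide":[-0.0038,0.0013,0.0125],"dr":[0,0,0]},{"gripper":0.025,"slide":[-0.0038,0.0013,0.0125],"dr":[0,0,0]},{"gripper":0.025,"slide":[-0.0038,0.0013,0.0125],"dr":[0,0,0]}]'

```text
t: 11.4
tool_pos: [0.5748, -0.1833, 0.218]
orientation: [0.0, 0.754, 0.656, 0.0]
wrist_force: [-0.7, 0.2, -2.5]
finger_gap: 0.404
grasp_force: 59.9
```

3 mm to go.

In the tool's units: 0.003 m is 0.0038, 0.0025 m is 0.0031.

Call:
arm_command --plan '[{"gripper":0.025,"slide":[0,0,0.0006],"dr":[0,0,0]},{"gripper":0.025,"slide":[0,0,0.0013],"dr":[0,0,0]},{"gripper":0.025,"slide":[0,0,0.0019],"dr":[0,0,0]},{"gripper":0.025,"slide":[0,0,0.0025],"dr":[0,0,0]},{"gripper":0.025,"slide":[0,0,0.0031],"dr":[0,0,0]},{"gripper":0.025,"slide":[0,0,0.0038],"dr":[0,0,0]},{"gripper":0.025,"slide":[0,0,0.0038],"dr":[0,0,0]},{"gripper":0.025,"slide":[0,0,0.0038],"dr":[0,0,0]}]'

```text
t: 12.2
tool_pos: [0.5747, -0.1833, 0.215]
orientation: [0.0, 0.754, 0.657, -0.0]
wrist_force: [-0.6, 0.1, 1.3]
finger_gap: 0.409
grasp_force: 60.3
```

In the tool's units: -0.03 m is -0.0375, -0.005 m is -0.0063.

Call:
arm_command --plan '[{"gripper":0.025,"slide":[0,0,0.0006],"dr":[0,0,0]},{"gripper":0.025,"slide":[0,0,0.0006],"dr":[0,0,0]},{"gripper":0.06,"slide":[0,0,0.0006],"dr":[0,0,0]},{"gripper":0.085,"slide":[0,0,0],"dr":[0,0,0]},{"gripper":0.085,"slide":[0,0,0],"dr":[0,0,0]},{"gripper":0.085,"slide":[0,0,0],"dr":[0,0,0]},{"gripper":0.085,"slide":[0,0,-0.0063],"dr":[0,0,0]},{"gripper":0.085,"slide":[0,0,-0.0375],"dr":[0,0,0]}]'

```text
t: 13.0
tool_pos: [0.5737, -0.1828, 0.2432]
orientation: [-0.002, 0.754, 0.656, -0.001]
wrist_force: [1.1, 0.1, -0.1]
finger_gap: 0.997
grasp_force: 0.0
```

```bash
python3 go.py .5685 .265 .225 -14.5
```

```text
slide mm [ 443.   -67.5 -135.9] dr [-0.26 -0.06  6.57]
pos [ 0.5737 -0.1828  0.2432] t 13.0 gap 0.997 gf 0.0 F [ 1.1  0.1 -0.1]
```

In the tool's units: 0.24 m is 0.3, 0.19 m is 0.2375, 6.5 degrees is 0.0361.

Call:
arm_command --plan '[{"gripper":0.085,"slide":[0,0,-0.0563],"dr":[0,0,0]},{"gripper":0.085,"slide":[0,0,-0.1125],"dr":[0,0,0]},{"gripper":0.085,"slide":[0,0,-0.1625],"dr":[0,0,0]},{"gripper":0.085,"slide":[0.05,-0.0075,-0.1663],"dr":[0,0,0.0056]},{"gripper":0.085,"slide":[0.1125,-0.0175,-0.1663],"dr":[0,0,0.0111]},{"gripper":0.085,"slide":[0.175,-0.0263,-0.1663],"dr":[0,0,0.0167]},{"gripper":0.085,"slide":[0.2375,-0.0363,-0.1663],"dr":[0,0,0.0278]},{"gripper":0.085,"slide":[0.3,-0.0463,-0.1663],"dr":[0,0,0.0361]}]'

```text
t: 13.8
tool_pos: [0.5709, 0.059, 0.3785]
orientation: [0.0, 0.791, 0.612, 0.0]
wrist_force: [1.5, -0.4, 0.0]
finger_gap: 0.994
grasp_force: 0.0
```

```bash
python3 go.py .5685 .265 .205 -14.5
```

```text
slide mm [198.8 -54.   18.5] dr [ 0.04 -0.01 -0.03]
pos [0.5709 0.059  0.3785] t 13.8 gap 0.994 gf 0.0 F [ 1.5 -0.4  0. ]
```

In the tool's units: 0.198 m is 0.2475, -0.054 m is -0.0675.

Call:
arm_command --plan '[{"gripper":0.085,"slide":[0.2475,-0.0675,0.0225],"dr":[0,0,0]},{"gripper":0.085,"slide":[0.2475,-0.0675,0.0225],"dr":[0,0,0]},{"gripper":0.085,"slide":[0.2475,-0.0675,0.0225],"dr":[0,0,0]},{"gripper":0.085,"slide":[0.2475,-0.0675,0.0225],"dr":[0,0,0]},{"gripper":0.085,"slide":[0.2475,-0.0675,0.0225],"dr":[0,0,0]},{"gripper":0.085,"slide":[0.2475,-0.0675,0.0225],"dr":[0,0,0]},{"gripper":0.085,"slide":[0.2475,-0.0675,0.0225],"dr":[0,0,0]},{"gripper":0.085,"slide":[0.2475,-0.0675,0.0225],"dr":[0,0,0]}]'

```text
t: 14.6
tool_pos: [0.5686, 0.261, 0.3603]
orientation: [0.0, 0.791, 0.612, 0.0]
wrist_force: [0.0, 0.5, -0.3]
finger_gap: 0.996
grasp_force: 0.0
```

```bash
python3 go.py .5685 .265 .064 -14.5
python3 - <<'E'
from h import *
s=state(); im=imaging.grab_frame('wrist')[:,:,::-1].copy(); C=cam('wrist',s)
for P in ((.5685,.265,.098),(.588,.344,.094)):
    q=proj(C,P)[0].round().astype(int); print(q); cv2.drawMarker(im,tuple(map(int,q)),(0,0,255),0,12)
cv2.imwrite('pics/w3.png',im)
E
```

```text
slide mm [  3.9  -1.2 141.3] dr [ 0.02  0.01 -0.03]
pos [0.5686 0.261  0.3603] t 14.6 gap 0.996 gf 0.0 F [ 0.   0.5 -0.3]
[248 191]
[247  80]
```

View pics/w3.png

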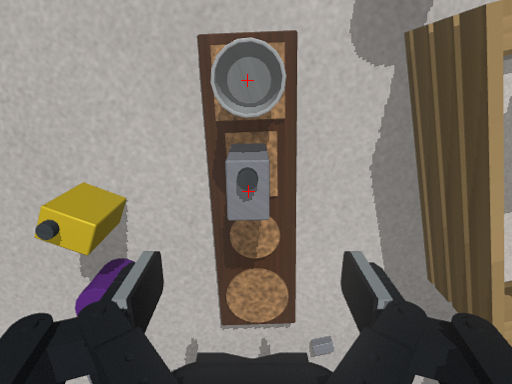

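Tin top face spans cols 227–269, rows 152–219, square to the fingers and 3 mm further along the row than my mark (248,191). The cup mark (247,80) is centred. I'll descend on the tin.

In the tool's units: 0.141 m is 0.1763, 0.006 m is 0.0075.

Call:
arm_command --plan '[{"gripper":0.085,"slide":[0.0075,-0.0013,0.05],"dr":[0,0,0]},{"gripper":0.085,"slide":[0.0075,-0.0013,0.1],"dr":[0,0,0]},{"gripper":0.085,"slide":[0.0075,-0.0013,0.1375],"dr":[0,0,0]},{"gripper":0.085,"slide":[0.0075,-0.0013,0.1625],"dr":[0,0,0]},{"gripper":0.085,"slide":[0.0075,-0.0013,0.1763],"dr":[0,0,0]},{"gripper":0.085,"slide":[0.0075,-0.0013,0.1763],"dr":[0,0,0]},{"gripper":0.025,"slide":[0.0075,-0.0013,0.1763],"dr":[0,0,0]},{"gripper":0.025,"slide":[0.0075,-0.0013,0.1763],"dr":[0,0,0]}]'

```text
t: 15.45
tool_pos: [0.5696, 0.2685, 0.2204]
orientation: [0.0, 0.79, 0.613, 0.001]
wrist_force: [0.0, 0.5, 0.6]
finger_gap: 0.688
grasp_force: 0.0
```

Call:
arm_command --plan '[{"gripper":0.025,"slide":[0,0,0],"dr":[0,0,0]},{"gripper":0.025,"slide":[0,0,0],"dr":[0,0,0]},{"gripper":0.025,"slide":[0,0,0],"dr":[0,0,0]},{"gripper":0.025,"slide":[0,0,0],"dr":[0,0,0]},{"gripper":0.025,"slide":[0,0,0],"dr":[0,0,0]},{"gripper":0.025,"slide":[0,0,0],"dr":[0,0,0]},{"gripper":0.025,"slide":[0,0,0],"dr":[0,0,0]},{"gripper":0.025,"slide":[0,0,0],"dr":[0,0,0]}]'

```text
t: 16.25
tool_pos: [0.5692, 0.2687, 0.22]
orientation: [0.0, 0.79, 0.613, 0.001]
wrist_force: [-0.3, 0.4, 5.1]
finger_gap: 0.39
grasp_force: 60.6
```

```bash
python3 go.py .564 -.260 .179 -7.9
```

```text
slide mm [-513.2  126.8 -114.3] dr [ 0.08 -0.05 -6.52]
pos [0.5692 0.2687 0.22  ] t 16.25 gap 0.39 gf 60.6 F [-0.3  0.4  5.1]
```

In the tool's units: -0.245 m is -0.3063, 0.05 m is 0.0625, -6.5 degrees is -0.0361.

Call:
arm_command --plan '[{"gripper":0.025,"slide":[0,0,-0.0375],"dr":[0,0,0]},{"gripper":0.025,"slide":[0,0,-0.0875],"dr":[0,0,0]},{"gripper":0.025,"slide":[-0.025,0.0063,-0.1375],"dr":[0,0,0]},{"gripper":0.025,"slide":[-0.0813,0.02,-0.1438],"dr":[0,0,-0.0056]},{"gripper":0.025,"slide":[-0.1375,0.0338,-0.1438],"dr":[0,0,-0.0111]},{"gripper":0.025,"slide":[-0.1938,0.0475,-0.1438],"dr":[0,0,-0.0222]},{"gripper":0.025,"slide":[-0.25,0.0625,-0.1438],"dr":[0,0,-0.0278]},{"gripper":0.025,"slide":[-0.3063,0.0763,-0.1438],"dr":[0,0,-0.0361]}]'

```text
t: 17.05
tool_pos: [0.5665, 0.0142, 0.3342]
orientation: [0.0, 0.754, 0.657, 0.0]
wrist_force: [1.0, 0.5, -2.8]
finger_gap: 0.387
grasp_force: 60.4
```

```bash
python3 go.py .564 -.260 .179 -7.9
```

```text
slide mm [-2.72e+02  3.50e+01  2.00e-01] dr [0.02 0.   0.04]
pos [0.5665 0.0142 0.3342] t 17.05 gap 0.387 gf 60.4 F [ 1.   0.5 -2.8]
```

In the tool's units: -0.271 m is -0.3388, -0.26 m is -0.325.

Call:
arm_command --plan '[{"gripper":0.025,"slide":[-0.0563,0.0075,0],"dr":[0,0,0]},{"gripper":0.025,"slide":[-0.1125,0.015,0],"dr":[0,0,0]},{"gripper":0.025,"slide":[-0.1688,0.0225,0],"dr":[0,0,0]},{"gripper":0.025,"slide":[-0.225,0.0288,0],"dr":[0,0,0]},{"gripper":0.025,"slide":[-0.2813,0.0363,0],"dr":[0,0,0]},{"gripper":0.025,"slide":[-0.325,0.0425,0],"dr":[0,0,0]},{"gripper":0.025,"slide":[-0.3388,0.0438,0],"dr":[0,0,0]},{"gripper":0.025,"slide":[-0.3388,0.0438,0],"dr":[0,0,0]}]'

```text
t: 17.85
tool_pos: [0.5638, -0.2587, 0.3336]
orientation: [-0.0, 0.755, 0.656, -0.0]
wrist_force: [-0.6, 0.0, -2.5]
finger_gap: 0.391
grasp_force: 60.3
```

```bash
python3 go.py .564 -.260 .0525 -7.9
```

```text
slide mm [ -1.3   0.4 126.1] dr [-0.02 -0.   -0.16]
pos [ 0.5638 -0.2587  0.3336] t 17.85 gap 0.391 gf 60.3 F [-0.6  0.  -2.5]
```

In the tool's units: 0.126 m is 0.1575, 0.124 m is 0.155.

Call:
arm_command --plan '[{"gripper":0.025,"slide":[-0.0013,0,0.0375],"dr":[0,0,0]},{"gripper":0.025,"slide":[-0.0013,0,0.0813],"dr":[0,0,0]},{"gripper":0.025,"slide":[-0.0013,0,0.1188],"dr":[0,0,0]},{"gripper":0.025,"slide":[-0.0013,0,0.1413],"dr":[0,0,0]},{"gripper":0.025,"slide":[-0.0013,0,0.1513],"dr":[0,0,0]},{"gripper":0.025,"slide":[-0.0013,0,0.155],"dr":[0,0,0]},{"gripper":0.025,"slide":[-0.0013,0,0.1575],"dr":[0,0,0]},{"gripper":0.025,"slide":[-0.0013,0,0.1575],"dr":[0,0,0]}]'

```text
t: 18.65
tool_pos: [0.5644, -0.2582, 0.2088]
orientation: [0.001, 0.754, 0.657, 0.0]
wrist_force: [-1.1, -1.3, -2.6]
finger_gap: 0.393
grasp_force: 60.3
```

In the tool's units: 0.003 m is 0.0038, 0.001 m is 0.0013.

Call:
arm_command --plan '[{"gripper":0.025,"slide":[0,0,0.0006],"dr":[0,0,0]},{"gripper":0.025,"slide":[0,0,0.0013],"dr":[0,0,0]},{"gripper":0.025,"slide":[0,0,0.0019],"dr":[0,0,0]},{"gripper":0.025,"slide":[0,0,0.0025],"dr":[0,0,0]},{"gripper":0.025,"slide":[0,0,0.0031],"dr":[0,0,0]},{"gripper":0.025,"slide":[0,0,0.0038],"dr":[0,0,0]},{"gripper":0.025,"slide":[0,0,0.0038],"dr":[0,0,0]},{"gripper":0.025,"slide":[0,0,0.0038],"dr":[0,0,0]}]'

```text
t: 19.45
tool_pos: [0.564, -0.2584, 0.206]
orientation: [0.0, 0.754, 0.656, 0.0]
wrist_force: [-3.7, 1.7, 9.7]
finger_gap: 0.391
grasp_force: 61.9
```

Contact at 9.7 N. I'll release and rise.

In the tool's units: -0.16 m is -0.2, -0.11 m is -0.1375.

Call:
arm_command --plan '[{"gripper":0.06,"slide":[0,0,0],"dr":[0,0,0]},{"gripper":0.085,"slide":[0,0,0],"dr":[0,0,0]},{"gripper":0.085,"slide":[0,0,0],"dr":[0,0,0]},{"gripper":0.085,"slide":[0,0,0],"dr":[0,0,0]},{"gripper":0.085,"slide":[0,0,-0.025],"dr":[0,0,0]},{"gripper":0.085,"slide":[0,0,-0.075],"dr":[0,0,0]},{"gripper":0.085,"slide":[0,0,-0.1375],"dr":[0,0,0]},{"gripper":0.085,"slide":[0,0,-0.2],"dr":[0,0,0]}]'

```text
t: 20.25
tool_pos: [0.5637, -0.2581, 0.3663]
orientation: [-0.0, 0.754, 0.657, -0.0]
wrist_force: [1.4, -0.5, -0.6]
finger_gap: 0.997
grasp_force: 0.0
```

```bash
python3 go.py .588 .344 .215 -12.3
```

```text
slide mm [599.7 -59.   -3.4] dr [-0.05 -0.02  4.37]
pos [ 0.5637 -0.2581  0.3663] t 20.25 gap 0.997 gf 0.0 F [ 1.4 -0.5 -0.6]
```

In the tool's units: 0.6 m is 0.75, 0.3 m is 0.375, 4.4 degrees is 0.0244.

Call:
arm_command --plan '[{"gripper":0.085,"slide":[0.375,-0.0375,0],"dr":[0,0,0.0111]},{"gripper":0.085,"slide":[0.375,-0.0375,0],"dr":[0,0,0.0111]},{"gripper":0.085,"slide":[0.375,-0.0375,0],"dr":[0,0,0.0111]},{"gripper":0.085,"slide":[0.75,-0.0738,-0.0038],"dr":[0,0,0.0244]},{"gripper":0.085,"slide":[0.75,-0.0738,-0.0038],"dr":[0,0,0.0244]},{"gripper":0.085,"slide":[0.75,-0.0738,-0.0038],"dr":[0,0,0.0244]},{"gripper":0.085,"slide":[0.75,-0.0738,-0.0038],"dr":[0,0,0.0244]},{"gripper":0.085,"slide":[0.75,-0.0738,-0.0038],"dr":[0,0,0.0244]}]'

```text
t: 21.05
tool_pos: [0.5798, 0.1434, 0.3667]
orientation: [0.0, 0.779, 0.627, 0.0]
wrist_force: [0.7, 0.5, -0.9]
finger_gap: 0.995
grasp_force: 0.0
```

```bash
python3 go.py .588 .344 .205 -12.3
```

```text
slide mm [197.7 -34.8   6.7] dr [ 0.02 -0.   -0.03]
pos [0.5798 0.1434 0.3667] t 21.05 gap 0.995 gf 0.0 F [ 0.7  0.5 -0.9]
```

In the tool's units: 0.197 m is 0.2463, -0.035 m is -0.0438.

Call:
arm_command --plan '[{"gripper":0.085,"slide":[0.2463,-0.0438,0.0088],"dr":[0,0,0]},{"gripper":0.085,"slide":[0.2463,-0.0438,0.0088],"dr":[0,0,0]},{"gripper":0.085,"slide":[0.2463,-0.0438,0.0088],"dr":[0,0,0]},{"gripper":0.085,"slide":[0.2463,-0.0438,0.0088],"dr":[0,0,0]},{"gripper":0.085,"slide":[0.2463,-0.0438,0.0088],"dr":[0,0,0]},{"gripper":0.085,"slide":[0.2463,-0.0438,0.0088],"dr":[0,0,0]},{"gripper":0.085,"slide":[0.2463,-0.0438,0.0088],"dr":[0,0,0]},{"gripper":0.085,"slide":[0.2463,-0.0438,0.0088],"dr":[0,0,0]}]'

```text
t: 21.85
tool_pos: [0.5882, 0.34, 0.3598]
orientation: [0.0, 0.779, 0.626, -0.0]
wrist_force: [0.7, 0.7, 0.3]
finger_gap: 0.996
grasp_force: 0.0
```

```bash
python3 go.py .588 .344 .062 -12.3
```

```text
slide mm [  3.9  -1.1 142.8] dr [ 0.01  0.01 -0.12]
pos [0.5882 0.34   0.3598] t 21.85 gap 0.996 gf 0.0 F [0.7 0.7 0.3]
```

In the tool's units: 0.142 m is 0.1775, 0.005 m is 0.0063.

Call:
arm_command --plan '[{"gripper":0.085,"slide":[0.0063,-0.0013,0.05],"dr":[0,0,0]},{"gripper":0.085,"slide":[0.0063,-0.0013,0.1],"dr":[0,0,0]},{"gripper":0.085,"slide":[0.0063,-0.0013,0.1375],"dr":[0,0,0]},{"gripper":0.085,"slide":[0.0063,-0.0013,0.1638],"dr":[0,0,0]},{"gripper":0.085,"slide":[0.0063,-0.0013,0.1775],"dr":[0,0,0]},{"gripper":0.085,"slide":[0.0063,-0.0013,0.1775],"dr":[0,0,0]},{"gripper":0.04,"slide":[0.0063,-0.0013,0.1775],"dr":[0,0,0]},{"gripper":0.04,"slide":[0.0063,-0.0013,0.1775],"dr":[0,0,0]}]'

```text
t: 22.65
tool_pos: [0.5887, 0.3465, 0.2193]
orientation: [0.0, 0.779, 0.627, 0.001]
wrist_force: [-0.5, -0.2, 1.2]
finger_gap: 0.685
grasp_force: 0.0
```

Call:
arm_command --plan '[{"gripper":0.04,"slide":[0,0,0],"dr":[0,0,0]},{"gripper":0.04,"slide":[0,0,0],"dr":[0,0,0]},{"gripper":0.04,"slide":[0,0,0],"dr":[0,0,0]},{"gripper":0.04,"slide":[0,0,0],"dr":[0,0,0]},{"gripper":0.04,"slide":[0,0,0],"dr":[0,0,0]},{"gripper":0.04,"slide":[0,0,0],"dr":[0,0,0]},{"gripper":0.04,"slide":[0,0,0],"dr":[0,0,0]},{"gripper":0.04,"slide":[0,0,0],"dr":[0,0,0]}]'

```text
t: 23.45
tool_pos: [0.5885, 0.3467, 0.2197]
orientation: [0.0, 0.779, 0.627, 0.001]
wrist_force: [-1.3, -0.6, 7.8]
finger_gap: 0.605
grasp_force: 61.1
```

```bash
python3 go.py .553 -.338 .179 -7.9
```

```text
slide mm [-676.4  111.7 -115.1] dr [ 0.13 -0.09 -4.42]
pos [0.5885 0.3467 0.2197] t 23.45 gap 0.605 gf 61.1 F [-1.3 -0.6  7.8]
```

In the tool's units: -0.245 m is -0.3063, -0.2 m is -0.25, -4.4 degrees is -0.0244.

Call:
arm_command --plan '[{"gripper":0.04,"slide":[0,0,-0.0375],"dr":[0,0,0]},{"gripper":0.04,"slide":[0,0,-0.0875],"dr":[0,0,0]},{"gripper":0.04,"slide":[-0.025,0.0038,-0.1375],"dr":[0,0,0]},{"gripper":0.04,"slide":[-0.0813,0.0125,-0.15],"dr":[0,0,-0.0056]},{"gripper":0.04,"slide":[-0.1375,0.0225,-0.15],"dr":[0,0,-0.0111]},{"gripper":0.04,"slide":[-0.1938,0.0325,-0.15],"dr":[0,0,-0.0167]},{"gripper":0.04,"slide":[-0.25,0.0413,-0.15],"dr":[0,0,-0.0222]},{"gripper":0.04,"slide":[-0.3063,0.0513,-0.15],"dr":[0,0,-0.0244]}]'

```text
t: 24.25
tool_pos: [0.5754, 0.0967, 0.3387]
orientation: [0.001, 0.754, 0.657, 0.001]
wrist_force: [0.7, -0.1, -1.3]
finger_gap: 0.603
grasp_force: 62.7
```

In the tool's units: -0.35 m is -0.4375, -0.31 m is -0.3875.

Call:
arm_command --plan '[{"gripper":0.04,"slide":[-0.0563,0.005,0],"dr":[0,0,0]},{"gripper":0.04,"slide":[-0.1125,0.01,0],"dr":[0,0,0]},{"gripper":0.04,"slide":[-0.1688,0.015,0],"dr":[0,0,0]},{"gripper":0.04,"slide":[-0.225,0.0213,0],"dr":[0,0,0]},{"gripper":0.04,"slide":[-0.2813,0.0263,0],"dr":[0,0,0]},{"gripper":0.04,"slide":[-0.3375,0.0313,0],"dr":[0,0,0]},{"gripper":0.04,"slide":[-0.3875,0.0375,0],"dr":[0,0,0]},{"gripper":0.04,"slide":[-0.4375,0.0425,0],"dr":[0,0,0]}]'

```text
t: 25.05
tool_pos: [0.5609, -0.2549, 0.3387]
orientation: [0.001, 0.754, 0.656, 0.0]
wrist_force: [1.2, 0.8, -0.7]
finger_gap: 0.605
grasp_force: 62.7
```

```bash
python3 go.py .553 -.338 .179 -7.9
```

```text
slide mm [-83.4   3.6   4.8] dr [ 0.1   0.04 -0.05]
pos [ 0.5609 -0.2549  0.3387] t 25.05 gap 0.605 gf 62.7 F [ 1.2  0.8 -0.7]
```

In the tool's units: 0.1 m is 0.125, 0.09 m is 0.1125.

Call:
arm_command --plan '[{"gripper":0.04,"slide":[-0.0438,0.0025,0],"dr":[0,0,0]},{"gripper":0.04,"slide":[-0.0813,0.0038,0],"dr":[0,0,0]},{"gripper":0.04,"slide":[-0.1013,0.005,0],"dr":[0,0,0]},{"gripper":0.04,"slide":[-0.1038,0.005,0.0125],"dr":[0,0,0]},{"gripper":0.04,"slide":[-0.1038,0.005,0.0438],"dr":[0,0,0]},{"gripper":0.04,"slide":[-0.1038,0.005,0.0813],"dr":[0,0,0]},{"gripper":0.04,"slide":[-0.1038,0.005,0.1125],"dr":[0,0,0]},{"gripper":0.04,"slide":[-0.1038,0.005,0.125],"dr":[0,0,0]}]'

```text
t: 25.85
tool_pos: [0.553, -0.3336, 0.2349]
orientation: [-0.002, 0.754, 0.657, -0.0]
wrist_force: [-0.3, 0.2, -1.0]
finger_gap: 0.605
grasp_force: 62.6
```

```bash
python3 go.py .553 -.338 .0515 -7.9
```

```text
slide mm [-4.5  0.7 28.3] dr [-0.2  -0.14  0.05]
pos [ 0.553  -0.3336  0.2349] t 25.85 gap 0.605 gf 62.6 F [-0.3  0.2 -1. ]
```

In the tool's units: 0.029 m is 0.0363, -0.002 m is -0.0025.

Call:
arm_command --plan '[{"gripper":0.04,"slide":[-0.0025,0,0.0063],"dr":[0,0,0]},{"gripper":0.04,"slide":[-0.0025,0,0.015],"dr":[0,0,0]},{"gripper":0.04,"slide":[-0.0025,0,0.0225],"dr":[0,0,0]},{"gripper":0.04,"slide":[-0.0025,0,0.0288],"dr":[0,0,0]},{"gripper":0.04,"slide":[-0.0025,0,0.0325],"dr":[0,0,0]},{"gripper":0.04,"slide":[-0.0025,0,0.035],"dr":[0,0,0]},{"gripper":0.04,"slide":[-0.0025,0,0.0363],"dr":[0,0,0]},{"gripper":0.04,"slide":[-0.0025,0,0.0363],"dr":[0,0,0]}]'

```text
t: 26.65
tool_pos: [0.5534, -0.3378, 0.2086]
orientation: [0.0, 0.754, 0.656, 0.0]
wrist_force: [-0.0, 0.3, -0.1]
finger_gap: 0.601
grasp_force: 62.7
```

In the tool's units: 0.003 m is 0.0038, 0.0025 m is 0.0031.

Call:
arm_command --plan '[{"gripper":0.04,"slide":[0,0,0.0006],"dr":[0,0,0]},{"gripper":0.04,"slide":[0,0,0.0013],"dr":[0,0,0]},{"gripper":0.04,"slide":[0,0,0.0019],"dr":[0,0,0]},{"gripper":0.04,"slide":[0,0,0.0025],"dr":[0,0,0]},{"gripper":0.04,"slide":[0,0,0.0031],"dr":[0,0,0]},{"gripper":0.04,"slide":[0,0,0.0038],"dr":[0,0,0]},{"gripper":0.04,"slide":[0,0,0.0038],"dr":[0,0,0]},{"gripper":0.04,"slide":[0,0,0.0038],"dr":[0,0,0]}]'

```text
t: 27.45
tool_pos: [0.5534, -0.3378, 0.2057]
orientation: [0.0, 0.754, 0.657, -0.0]
wrist_force: [-2.2, 0.1, 1.7]
finger_gap: 0.605
grasp_force: 62.6
```

Near contact, at the predicted height. I'll go 0.5 mm more, release and rise.

In the tool's units: -0.03 m is -0.0375, -0.005 m is -0.0063.

Call:
arm_command --plan '[{"gripper":0.04,"slide":[0,0,0.0006],"dr":[0,0,0]},{"gripper":0.04,"slide":[0,0,0.0006],"dr":[0,0,0]},{"gripper":0.065,"slide":[0,0,0.0006],"dr":[0,0,0]},{"gripper":0.085,"slide":[0,0,0],"dr":[0,0,0]},{"gripper":0.085,"slide":[0,0,0],"dr":[0,0,0]},{"gripper":0.085,"slide":[0,0,0],"dr":[0,0,0]},{"gripper":0.085,"slide":[0,0,-0.0063],"dr":[0,0,0]},{"gripper":0.085,"slide":[0,0,-0.0375],"dr":[0,0,0]}]'

```text
t: 28.25
tool_pos: [0.5524, -0.337, 0.2336]
orientation: [-0.002, 0.754, 0.657, -0.0]
wrist_force: [0.3, 0.1, -1.1]
finger_gap: 0.996
grasp_force: 0.0
```

In the tool's units: -0.16 m is -0.2, -0.15 m is -0.1875.

Call:
arm_command --plan '[{"gripper":0.085,"slide":[0,0,-0.05],"dr":[0,0,0]},{"gripper":0.085,"slide":[0,0,-0.1125],"dr":[0,0,0]},{"gripper":0.085,"slide":[0,0,-0.175],"dr":[0,0,0]},{"gripper":0.085,"slide":[0,0,-0.2],"dr":[0,0,0]},{"gripper":0.085,"slide":[0,-0.0625,-0.2],"dr":[0,0,0]},{"gripper":0.085,"slide":[0,-0.125,-0.2],"dr":[0,0,0]},{"gripper":0.085,"slide":[0,-0.1875,-0.2],"dr":[0,0,0]},{"gripper":0.085,"slide":[0,-0.1875,-0.2],"dr":[0,0,0]}]'

```text
t: 29.05
tool_pos: [0.3998, -0.3149, 0.3953]
orientation: [-0.002, 0.755, 0.656, -0.001]
wrist_force: [0.6, -0.0, -0.2]
finger_gap: 0.992
grasp_force: 0.0
```

Run:
```python
from h import *
a=imaging.grab_frame('scene')[150:260,60:240,::-1]; b=imaging.grab_frame('top')[100:210,270:450,::-1]
cv2.imwrite('pics/end.png',np.vstack([cv2.resize(x,(486,297),interpolation=cv2.INTER_CUBIC) for x in (a,b)]))
```

```text
(no output)
```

View pics/end.png

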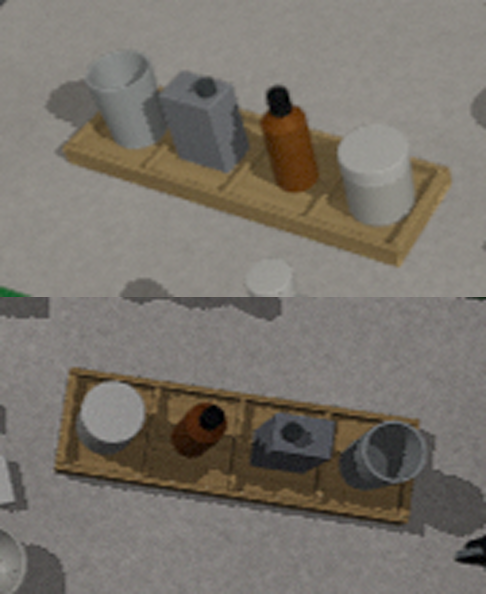

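The final views show all four upright, one per bay: jar, bottle, tin, cup from left to right, with the gripper clear. I'll hand in.

```bash
python3 -c "
from plant import ticket; print(ticket.hand_in())"
```

```text
the job is handed in; nothing more can be done
None
```

The job is handed in: the final pictures show the jar, bottle, tin and cup (left to right) each upright in its own bay in mirrored order, with the gripper clear, after about 29 s of the 126 s allowed; no verdict came back.

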